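# Set the strap-length stop and hold its cam lever shut

## Robot

A 6-joint arm with a two-finger parallel gripper is mounted at the origin on a cart in front of the work surface, level with it; the furniture and walls round the work are solid. World frame = base frame: x ahead of the robot, y to its left, z up, the work surface at z = 0. Lengths are in m, angles in degrees, forces in N, time in s.
With the tool pointing down it reaches from about 0.375 to 0.975 m from the base axis. Payload 3.8 kg.
Tool frame: the origin (TCP) lies where the fingers leave the gripper's body, on its centre line; the fingertips stand 73 mm ahead of it and the grasp point (between the pads) lies 54 mm ahead of it; z points along the fingers, y is the direction in which the jaws open and shut (so a half turn about z gives the same grasp; the last joint's range is limited). The gripper opens to 85 mm and grips with 20 to 120 N. Pads are 22 mm wide; open, the fingers measure 114 mm over their backs; the gripper's body (76 mm by 85 mm) begins 54 mm behind the grasp point. The pads swing forward as they close: fully open they stand 13 mm farther back than shut.
Start: joints at [-76.713, 15.12, 91.902, -0, 72.978, -2.114], TCP at [0.179, -0.651, 0.304] pointing down, gripper open.
Joint ranges: [-150.88, 150.88], [-54.13, 125.18], [17.81, 147.31], [-75.09, 255.09], [0, 152.58], [-146.25, 146.25]. Speed limits (degrees/s): [147.25, 147.25, 180, 180, 180, 180].

## Interface

Orientations are given as [roll, pitch, yaw] about the fixed x, y, z axes, in that order (R = Rz(yaw) Ry(pitch) Rx(roll)).
In Python, from rig import telemetry, cams, job gives the robot as it stands.
- The arm moves only by the tool move_arm, never from a script. Its argument "increments" is a list of rows, each a list of 7 numbers: the shift along the tool's x, y, z in mm, then the turn, a rotation vector about the tool's x, y, z in rad, then the finger opening in mm, from 0 to 85.4. In form: [[tx, ty, tz, rx, ry, rz, fingers], ...]. A call has 1 to 12 rows; each row is the pose to reach, as a shift and turn from the pose commanded when the call began, along the tool's axes at that moment; what a row does not reach only later rows make up. A row lasts 1/8 s, in which the tool goes at most 62.5 mm and 10.7 degrees, less where a joint would pass 70% of its speed; a pose out of reach is approached as far as the arm can. A call with a gripper value outside its range is refused whole. The fingers move at their own pace and stop on an object; "newtons" is the grip in N (left out, the last holds). Time passes only in rows, so rows that repeat a pose let the fingers close. It gives the time, the measured TCP pose, the force and the opening at its end, in the units of the state.
- telemetry.sense(): the state, without advancing time (a new reading comes with each control period).
- cams.camera(name): name is "scene" or "top"; returns a dict with "pixels" (420x560x3 uint8, blue, green, red), "K" (3x3 intrinsics, pixels), "distortion" ([k1, k2, p1, p2, k3] as OpenCV has them; the pictures are not rectified), "rvec" (rotation vector, rad) and "tvec" (3), from world to camera coordinates, as OpenCV has them. Camera axes: x right, y down, z forward; pixel columns grow to the right and rows downward; lengths in m; the calibration is good to about 2 mm. A picture is of the moment at which its call begins. There is no depth.
- job.sign_off(): hands the job in, once; it reports no verdict.
The state is a dict: "time": time; "q": joint angles; "dq": joint speeds; "effort": joint torques, N m; "position": TCP position; "tool_rot": TCP orientation; "ft_force": force on the tool from outside, world axes, zero at the start; "ft_torque": the same for the moment, N m; "width": finger opening in m.
Only numpy, scipy, OpenCV 4.12 (cv2) and the standard library are available. Lean on these libraries where they do the work, as an engineer would, in place of code of your own. Each camera call takes 0.05 s, during which the arm holds its last target.

## Task

Set the strap-length stop on the bench: slide its sprung leg out to the left until the white line on the leg meets the tip of the red pointer, and only there pinch the orange cam lever shut while the leg stays on its mark. Finish still holding it: leg at the pointer and lever squeezed fully shut in the fingers, because both spring back as soon as they are let go. Leave the other things on the bench where they are.

Things in the scene. Friction and masses are not known exactly. Their poses are not given: they have to be found in the camera images.
- stop_leg (a joint): How far the sliding leg of the length stop is out, in m: 0 = home (where its spring holds it), up to 0.16. It slides along the stop's own +y (to the robot's left at yaw 0). A spring pulls it home with about 3 N at 0, rising to 5 N at 0.16; it does not stay where it is let go.
- cam_lever (a joint): Orange cam lever on the leg, rad: 0 = open (its spring holds it there), 0.5 = fully shut, parallel to the thumb plate. Bar 10 mm thick, 45 to 79 mm above the bench, 48 mm long; its upright pivot lies 45 mm to -y and 9 mm to +x of the pinch point; the free end points to +y and, open, stands out 23 mm to +x. 4 N at the pinch point starts it, 7 N holds it shut; it springs open when let go.
- length_stop: The fixed strap-length stop: plywood base 115 x 320 x 8 mm with an aluminium rail, 18 mm high. Origin on the bench under the rail's centre line; x across the rail (away from the robot at yaw 0), y along the rail, the way the leg slides out, z up. A dark guide block, 52 mm wide and 50 mm high, stands 143 mm to +y.
- pinch (a point): Point on the sliding leg, moves with it, axes as length_stop's; 68 mm above the bench, midway between the outer faces of the grey thumb plate (fixed to the leg, face 14 mm to -x, 34 to 86 mm high) and of the shut lever (14 mm to +x); with the lever open the pair is 50 mm wide here. Fingers from above astride the pair, closing along x, pinch it. The saddle below is 35 mm high; nothing is above.
- crossbar (a point): Middle of the pushing face (it looks to -y) of the dark crossbar fixed to the leg, 8 mm to +y of the pinch point and 66 mm above the bench; moves with the leg. The bar is 112 mm along x, 8 mm thick, 42 to 86 mm high. Open fingers astride plate and lever push the leg out by this face without moving the lever.
- leg_line (a point): Front end of the white line on the leg's dark tongue, 24 mm above the bench; moves with the leg, 34 mm to +y and 53 mm to -x of the pinch point.
- pointer_tip (a point): Tip of the red pointer (a block about 16 x 18 x 14 mm fixed to the front of the base, in a different place each time), 19 mm above the bench, axes as length_stop's. The leg is at its mark when leg_line and pointer_tip have the same y along the rail; from home the line must move 50 to 130 mm to +y.
- tape_kraft: bystander: roll of brown tape, 114 mm across, 48 mm high; origin under its centre
- spring_clamp: bystander: black spring clamp, 39 x 103 x 16 mm; origin under its centre
- puck_teal: bystander: flat teal compact, 46 mm across, 13 mm high; origin under its centre
- leather_blank: bystander: dark brown stitched leather case, 82 x 97 x 9 mm; origin under its centre
- card_holder: bystander: upright card holder, 22 x 88 x 62 mm; origin under its centre
- rivet_tin: bystander: small round tin, 63 mm across, 27 mm high; origin under its centre

How it is judged:
By the outcome, as a careful person would: the job done as asked, in the order asked, and still so for the second after the job is handed in, while the arm keeps its last pose, push and grip.
It also fails if it takes over 38 s, if anything falls off the work surface, if the arm or the gripper's body presses on something with over 40 N, if the wrist force passes 120 N, or if a joint passes its speed limit or range.

## Working session

There is one attempt and no reset: what is moved stays moved. The work goes in short steps, Python scripts to look and compute and a tool call to move; the robot and the scene stay as the last step left them, time stands still between calls to the robot, and variables do not carry over. Pictures are saved under pics/ and viewed, and the job is handed in when it is done.

Besides the shell and the picture viewer there is one more tool, called by a JSON object that holds its "method" and its "body". move_arm: Moves the arm, as the interface text tells. Its arguments: {"type":"object","properties":{"increments":{"type":"array","items":{"type":"array","items":{"type":"number"}}},"newtons":{"type":"number"}},"required":["increments"]}

```bash
mkdir -p pics; ls
python3 - <<'E'
from rig import telemetry,cams
import cv2
print(telemetry.sense())
for n in("scene","top"):
    c=cams.camera(n); cv2.imwrite(f"pics/{n}0.png",c["pixels"]); print(n,c["K"],c["distortion"],c["rvec"],c["tvec"])
E
```

```text
pics
{'time': 0.0, 'q': array([-7.67142315e+01,  1.51674868e+01,  9.19795652e+01,  1.48346883e-03,
        7.29763522e+01, -2.11465868e+00]), 'dq': array([-0.02917549,  0.10985437,  0.01384246, -0.0676575 , -0.00302845,
        0.04307102]), 'effort': array([-1.52019702e-04, -5.15112555e+01, -3.67317867e+01,  9.40774976e-05,
        1.28117338e-02,  5.07724167e-06]), 'position': array([ 0.17912811, -0.65022588,  0.30259742]), 'tool_rot': array([-1.79876732e+02, -5.97009715e-03,  1.53999849e+01]), 'ft_force': array([ 0.67020454,  0.1490894 , -0.72918744]), 'ft_torque': array([-0.01376315, -0.0380316 , -0.05798956]), 'width': 0.08558084850247594}
scene [[456.98259412   0.         283.67426058]
 [  0.         456.98259412 209.64249622]
 [  0.           0.           1.        ]] [0.02329192 0.         0.         0.         0.        ] [ 1.83367519 -1.01904859  0.62336673] [-0.13714925  0.31545165  0.95692042]
top [[538.71414199   0.         269.35047593]
 [  0.         538.71414199 210.99479215]
 [  0.           0.           1.        ]] [-0.05659768  0.          0.          0.          0.        ] [ 2.16309434 -1.66849012  0.38827175] [0.03669595 0.49893289 1.72528777]
```

View pics/scene0.png

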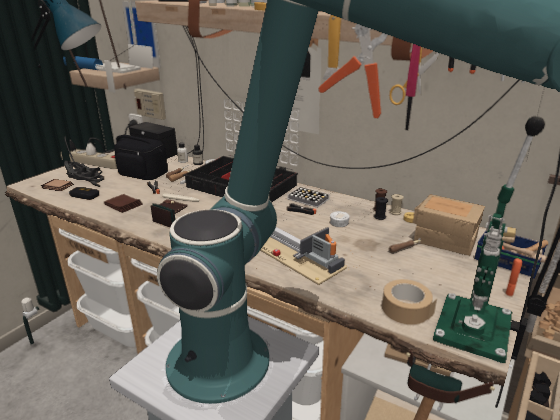

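View pics/top0.png

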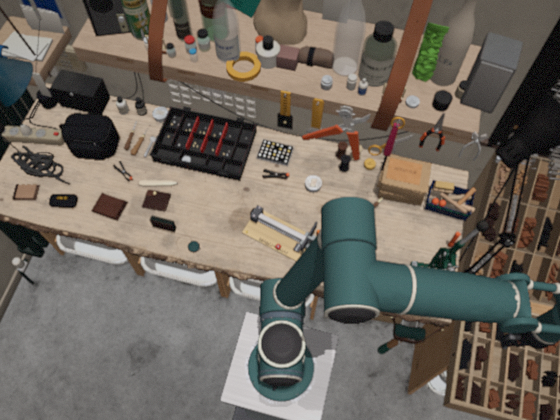

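The scene view shows the stop at about (305,250), with the orange lever at (332,242) and the red pointer at (277,252). In the top view it lies at about (280,232), and the arm partly hides its right end. I'll zoom in on both.

Run:
```python
import cv2
a=cv2.imread("pics/scene0.png")[215:300,240:365]; cv2.imwrite("pics/s1.png",cv2.resize(a,None,fx=6,fy=6,interpolation=cv2.INTER_CUBIC))
a=cv2.imread("pics/top0.png")[195:270,230:340]; cv2.imwrite("pics/t1.png",cv2.resize(a,None,fx=7,fy=7,interpolation=cv2.INTER_CUBIC))
```

```text
(no output)
```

View pics/s1.png

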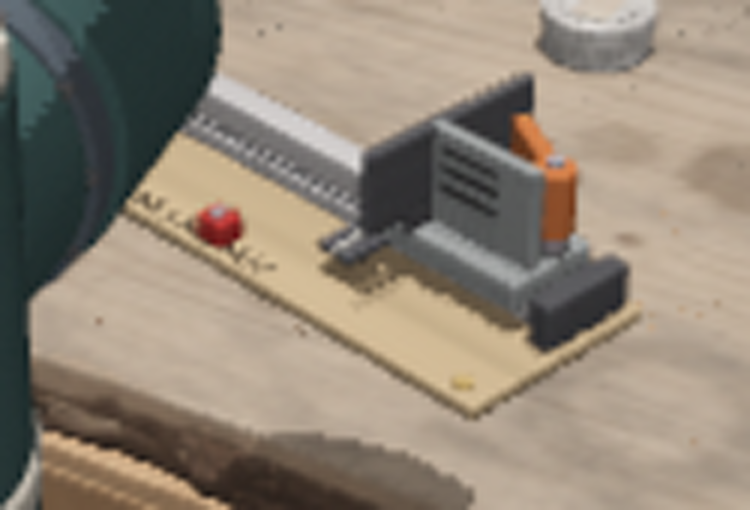

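View pics/t1.png

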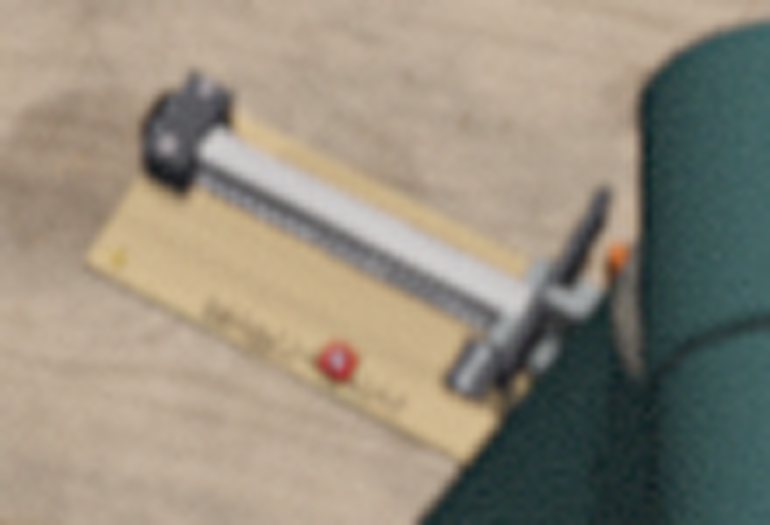

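```bash
cat > h.py <<'E'
import numpy as np, cv2
CAL={}
def setc(n,c): CAL[n]=c
def ray(c,uv):
    R=cv2.Rodrigues(np.array(c["rvec"]))[0]
    p=cv2.undistortPoints(np.array([[uv]],float),np.array(c["K"]),np.array(c["distortion"]))[0,0]
    d=R.T@np.array([p[0],p[1],1]); o=-R.T@np.array(c["tvec"]).ravel()
    return o,d
def onz(c,uv,z):
    o,d=ray(c,uv); return o+d*(z-o[2])/d[2]
def proj(c,P):
    return cv2.projectPoints(np.array(P,float).reshape(-1,3),np.array(c["rvec"]),np.array(c["tvec"]),np.array(c["K"]),np.array(c["distortion"]))[0][:,0]
def tri(c1,u1,c2,u2):
    o1,d1=ray(c1,u1);o2,d2=ray(c2,u2)
    A=np.stack([d1,-d2],1);s=np.linalg.lstsq(A,o2-o1,rcond=None)[0]
    a,b=o1+s[0]*d1,o2+s[1]*d2
    return (a+b)/2,np.linalg.norm(a-b)
E
python3 - <<'E'
from h import *
import pickle
from rig import cams
S=cams.camera("scene");T=cams.camera("top")
pickle.dump((S,T),open("c.pkl","wb"))
np.set_printoptions(precision=4,suppress=True)
fs=lambda x,y:((x+.5)/6-.5+240,(y+.5)/6-.5+215)
ft=lambda x,y:((x+.5)/7-.5+230,(y+.5)/7-.5+195)
print("T FL",onz(T,ft(88,260),.008),"T fr-ish",onz(T,ft(465,462),.008))
print("S FR",onz(S,fs(473,413),.008),"S BR",onz(S,fs(640,312),.008))
print("front edge S",onz(S,fs(125,207),.008))
for n,c in(("S",S),("T",T)):
    p=c["pixels"].astype(int);m=(p[...,2]-np.maximum(p[...,1],p[...,0])>60)
    m[:, :230]=0;m[:,345:]=0;m[:225]=0;m[275:]=0
    ys,xs=np.nonzero(m);w=(p[...,2]-np.maximum(p[...,1],p[...,0]))[ys,xs]; print(n,list(zip(xs,ys,w)))
E
```

```text
T FL [0.4234 0.2517 0.008 ] T fr-ish [0.3639 0.0382 0.008 ]
S FR [ 0.3398 -0.0556  0.008 ] S BR [ 0.4485 -0.0838  0.008 ]
front edge S [0.3996 0.1678 0.008 ]
S [(np.int64(326), np.int64(234), np.int64(63)), (np.int64(327), np.int64(234), np.int64(64)), (np.int64(326), np.int64(235), np.int64(76)), (np.int64(327), np.int64(235), np.int64(79)), (np.int64(328), np.int64(235), np.int64(80)), (np.int64(326), np.int64(236), np.int64(69)), (np.int64(327), np.int64(236), np.int64(79)), (np.int64(328), np.int64(236), np.int64(81)), (np.int64(329), np.int64(236), np.int64(75)), (np.int64(327), np.int64(237), np.int64(76)), (np.int64(328), np.int64(237), np.int64(82)), (np.int64(329), np.int64(237), np.int64(82)), (np.int64(328), np.int64(238), np.int64(78)), (np.int64(329), np.int64(238), np.int64(82)), (np.int64(330), np.int64(238), np.int64(78)), (np.int64(328), np.int64(239), np.int64(70)), (np.int64(329), np.int64(239), np.int64(80)), (np.int64(330), np.int64(239), np.int64(81)), (np.int64(331), np.int64(239), np.int64(77)), (np.int64(329), np.int64(240), np.int64(76)), (np.int64(330), np.
[... 3710 characters left out ...]
t64(82)), (np.int64(277), np.int64(245), np.int64(63)), (np.int64(279), np.int64(245), np.int64(83)), (np.int64(280), np.int64(245), np.int64(69)), (np.int64(275), np.int64(246), np.int64(64)), (np.int64(276), np.int64(246), np.int64(98)), (np.int64(279), np.int64(246), np.int64(86)), (np.int64(280), np.int64(246), np.int64(90)), (np.int64(276), np.int64(247), np.int64(90)), (np.int64(277), np.int64(247), np.int64(68)), (np.int64(278), np.int64(247), np.int64(68)), (np.int64(279), np.int64(247), np.int64(104)), (np.int64(280), np.int64(247), np.int64(70)), (np.int64(277), np.int64(248), np.int64(76)), (np.int64(278), np.int64(248), np.int64(98)), (np.int64(279), np.int64(248), np.int64(93))]
```

```bash
python3 - <<'E'
from h import *
import pickle
S,T=pickle.load(open("c.pkl","rb"))
np.set_printoptions(precision=4,suppress=True)
for c in(S,T): print("cam",ray(c,(280,210))[0])
fs=lambda x,y:((x+.5)/6-.5+240,(y+.5)/6-.5+215)
ft=lambda x,y:((x+.5)/7-.5+230,(y+.5)/7-.5+195)
FL=onz(T,ft(88,260),.008);FR=onz(S,fs(473,413),.008);BR=onz(S,fs(640,312),.008)
yaw=np.arctan2(-(FL-FR)[0],(FL-FR)[1]);print(np.degrees(yaw))
ex=np.array([np.cos(yaw),np.sin(yaw),0]);ey=np.array([-ex[1],ex[0],0])
L=lambda p:np.array([(p-FR)@ex,(p-FR)@ey-.160,p[2]])
print("BR",L(BR))
for nm,uv,z in[("bar far top",(533,76),.086),("bar near top",(364,155),.086),("plate top L",(436,122),.086),("plate top R",(545,175),.086),("line tip S?",(330,245),.024),("tongue near",(347,262),.024),("block L top",(530,285),.03),("ptr",(220,222),.015)]:
    print(nm,L(onz(S,fs(*uv),z)))
for nm,uv,z in[("bar far top",(603,190),.086),("tongue near",(463,385),.024),("tongue L",(450,372),.024),("railL",(200,160),.018),("guide",(185,140),.05),("ptr",(337,362),.015)]:
    print("T",nm,L(onz(T,ft(*uv),z)))
p,e=tri(S,(276.5,252),T,(278.1,246.2));print("ptr tri",p,e,L(p))
E
python3 - <<'E'
import cv2
a=cv2.imread("pics/scene0.png")[238:268,265:318]; cv2.imwrite("pics/s2.png",cv2.resize(a,None,fx=14,fy=14,interpolation=cv2.INTER_NEAREST))
E
```

```text
cam [-0.5302 -0.4949  0.7128]
cam [-0.3358 -0.0749  1.7631]
-15.213438420248034
BR [ 0.1122 -0.1587  0.008 ]
bar far top [ 0.1347 -0.0684  0.086 ]
bar near top [ 0.0255 -0.0659  0.086 ]
plate top L [ 0.0702 -0.0673  0.086 ]
plate top R [ 0.0717 -0.1327  0.086 ]
line tip S? [ 0.0306 -0.0395  0.024 ]
tongue near [ 0.0262 -0.0552  0.024 ]
block L top [ 0.0666 -0.1314  0.03  ]
ptr [0.0162 0.0211 0.015 ]
T bar far top [ 0.1303 -0.0658  0.086 ]
T tongue near [ 0.0284 -0.045   0.024 ]
T tongue L [ 0.0314 -0.036   0.024 ]
T railL [0.0738 0.1349 0.018 ]
T guide [0.0666 0.1383 0.05  ]
T ptr [0.0114 0.0178 0.015 ]
ptr tri [0.3974 0.111  0.0177] 0.001066826277727975 [0.0118 0.0159 0.0177]
```

View pics/s2.png

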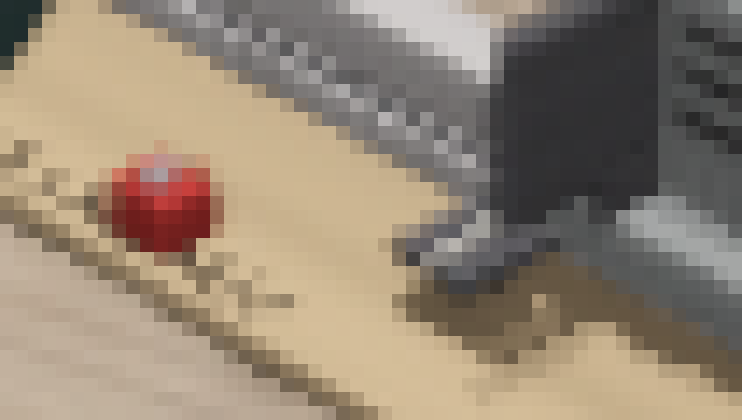

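```bash
cat >> h.py <<'E'
from scipy.spatial.transform import Rotation as Rot
yaw=np.radians(-15.0)
ex=np.array([np.cos(yaw),np.sin(yaw),0]);ey=np.array([-ex[1],ex[0],0])
FR=np.array([.3398,-.0556,0])
W=lambda x,y,z:FR+ex*x+ey*(y+.16)+np.array([0,0,z])
L=lambda p:np.array([(p-FR)@ex,(p-FR)@ey-.160,p[2]])
E
python3 - <<'E'
from h import *
import pickle
from rig import telemetry
S,T=pickle.load(open("c.pkl","rb"))
np.set_printoptions(precision=4,suppress=True)
for uv in[(440,345),(475,325),(505,355)]: print("press",onz(S,uv,0))
print("handle ray z.3",onz(S,(535,125),.3),onz(S,(535,125),.4))
P=np.array([.179,-.651,.304]);R=Rot.from_euler('xyz',[180,0,15.4],degrees=True)
for p in [np.array([.40,-.33,.30]),W(.083,-.095,.24),W(.083,-.092,.12)]:
    print(p,R.inv().apply(p-P)*1e3)
E
```

```text
press [ 0.2908 -0.3803  0.    ]
press [ 0.398  -0.4306  0.    ]
press [ 0.3338 -0.5035  0.    ]
handle ray z.3 [ 1.0667 -0.4174  0.3   ] [ 0.6798 -0.4362  0.4   ]
[ 0.4  -0.33  0.3 ] [ 298.3086 -250.7867    4.    ]
[ 0.4368 -0.0143  0.24  ] [ 417.6195 -545.3836   64.    ]
[ 0.4376 -0.0114  0.12  ] [ 419.1376 -547.9711  184.    ]
```

Run:
```python
import cv2
a=cv2.imread("pics/scene0.png")[90:390,410:560]; b=cv2.imread("pics/top0.png")[140:340,360:560]
cv2.imwrite("pics/s3.png",cv2.resize(a,None,fx=2,fy=2));cv2.imwrite("pics/t3.png",cv2.resize(b,None,fx=3,fy=3,interpolation=cv2.INTER_CUBIC))
```

```text
(no output)
```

View pics/s3.png

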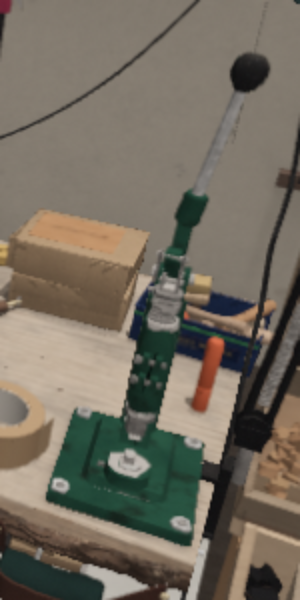

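View pics/t3.png

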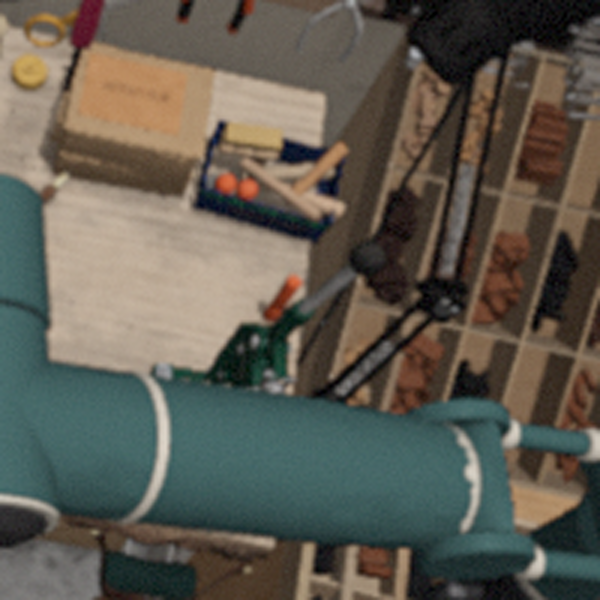

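Run:
```python
from h import *
import pickle
S,T=pickle.load(open("c.pkl","rb"))
np.set_printoptions(precision=4,suppress=True)
print(tri(S,(534,125),T,(483,225)))
print(tri(S,(503,200),T,(456,246)))  # lever socket
print(tri(S,(495,225),T,(440,258)))
```

```text
(array([ 0.4018, -0.4495,  0.4722]), np.float64(0.002970367077319538))
(array([ 0.4041, -0.4263,  0.3141]), np.float64(0.0021815508480902295))
(array([ 0.3855, -0.4107,  0.2594]), np.float64(0.03036603631169112))
```

Run:
```python
from h import *
P=np.array([.179,-.651,.304]);R=Rot.from_euler('xyz',[180,0,15.4],degrees=True)
wp=[P,[.115,-.42,.31],[.285,-.295,.31],[.395,-.15,.28],W(.083,-.095,.22)]
n=[5,5,4,4]
for i in range(4):
    for k in range(1,n[i]+1):
        p=np.array(wp[i])+(np.array(wp[i+1])-np.array(wp[i]))*k/n[i]
        print(np.round(R.inv().apply(p-P)*1e3).astype(int), np.round(p,3))
```

```text
[  0 -48  -1] [ 0.166 -0.605  0.305]
[  0 -96  -2] [ 0.153 -0.559  0.306]
[   0 -144   -4] [ 0.141 -0.512  0.308]
[   0 -192   -5] [ 0.128 -0.466  0.309]
[   0 -240   -6] [ 0.115 -0.42   0.31 ]
[  39 -255   -6] [ 0.149 -0.395  0.31 ]
[  78 -270   -6] [ 0.183 -0.37   0.31 ]
[ 118 -285   -6] [ 0.217 -0.345  0.31 ]
[ 157 -300   -6] [ 0.251 -0.32   0.31 ]
[ 197 -315   -6] [ 0.285 -0.295  0.31 ]
[ 233 -343    1] [ 0.312 -0.259  0.302]
[ 269 -370    9] [ 0.34  -0.222  0.295]
[ 305 -398   16] [ 0.368 -0.186  0.288]
[ 341 -426   24] [ 0.395 -0.15   0.28 ]
[ 360 -456   39] [ 0.405 -0.116  0.265]
[ 379 -486   54] [ 0.416 -0.082  0.25 ]
[ 399 -515   69] [ 0.426 -0.048  0.235]
[ 418 -545   84] [ 0.437 -0.014  0.22 ]
```

{"method": "move_arm", "body": {"increments": [[0, -48, -1, 0, 0, 0, 85], [0, -96, -2, 0, 0, 0, 85], [0, -144, -4, 0, 0, 0, 85], [0, -192, -5, 0, 0, -0.08, 85], [0, -240, -6, 0, 0, -0.18, 85], [39, -255, -6, 0, 0, -0.28, 85], [78, -270, -6, 0, 0, -0.38, 85], [118, -285, -6, 0, 0, -0.5, 85], [157, -300, -6, 0, 0, -0.62, 85], [197, -315, -6, 0, 0, -0.74, 85]]}}

```text
time: 1.45
position: [0.2864, -0.2937, 0.31]
tool_rot: [180.0, 0.0, 58.0]
ft_force: [0.4, 0.0, -0.2]
width: 0.0848
```

Run:
```python
from rig import cams
from h import *
S=cams.camera("scene")["pixels"];T=cams.camera("top")["pixels"]
cv2.imwrite("pics/s4f.png",S);cv2.imwrite("pics/t4f.png",T)
cv2.imwrite("pics/s4.png",cv2.resize(S[210:305,230:360],None,fx=6,fy=6,interpolation=cv2.INTER_CUBIC))
cv2.imwrite("pics/t4.png",cv2.resize(T[195:275,230:340],None,fx=7,fy=7,interpolation=cv2.INTER_CUBIC))
P=np.array([.285,-.295,.31]);R=Rot.from_euler('xyz',[180,0,57.8],degrees=True)
wp=[P,[.395,-.15,.28],W(.083,-.095,.22)]
for i in range(2):
    for k in range(1,5):
        p=np.array(wp[i])+(np.array(wp[i+1])-np.array(wp[i]))*k/4
        print(np.round(R.inv().apply(p-P)*1e3).astype(int), np.round(p,3))
```

```text
[45  4  8] [ 0.312 -0.259  0.302]
[91  8 15] [ 0.34  -0.222  0.295]
[136  12  22] [ 0.368 -0.186  0.288]
[181  16  30] [ 0.395 -0.15   0.28 ]
[216   7  45] [ 0.405 -0.116  0.265]
[250  -3  60] [ 0.416 -0.082  0.25 ]
[284 -12  75] [ 0.426 -0.048  0.235]
[318 -21  90] [ 0.437 -0.014  0.22 ]
```

View pics/s4.png

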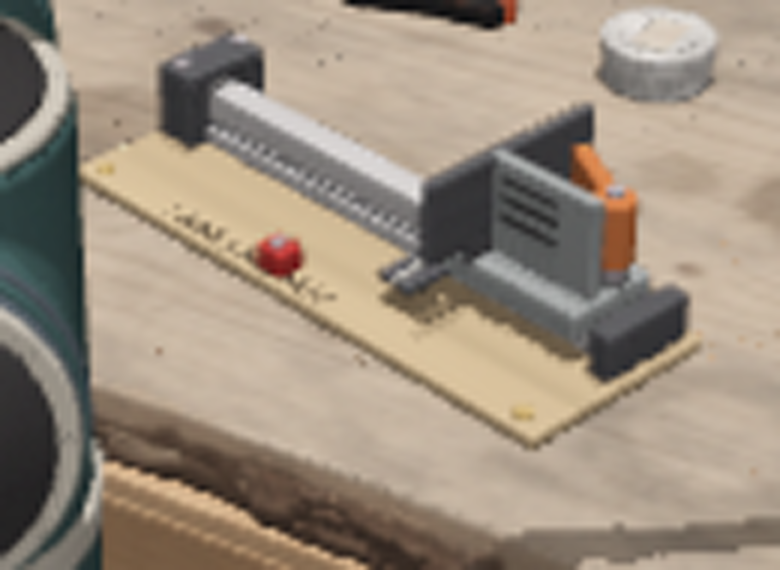

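View pics/t4.png

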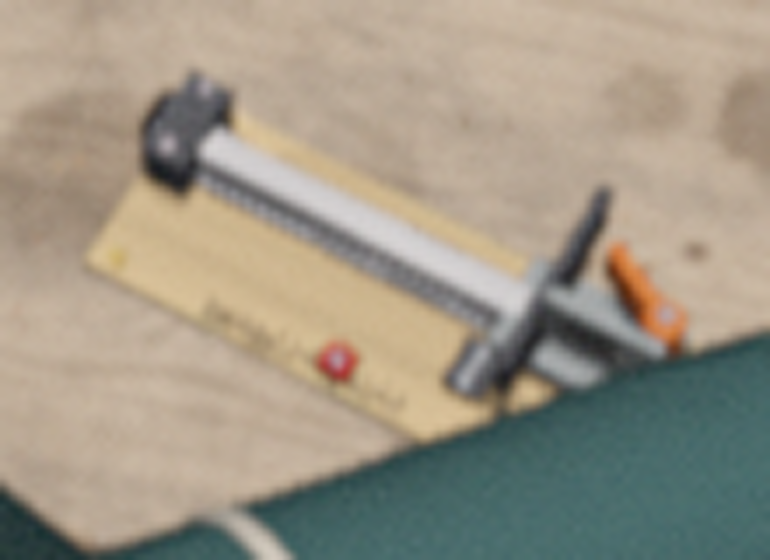

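Run:
```python
from h import *
S=cv2.imread("pics/s4f.png");T=cv2.imread("pics/t4f.png")
cv2.imwrite("pics/s5.png",cv2.resize(S[240:268,265:318],None,fx=15,fy=15,interpolation=cv2.INTER_NEAREST))
cv2.imwrite("pics/t5.png",cv2.resize(T[235:260,270:310],None,fx=19,fy=19,interpolation=cv2.INTER_NEAREST))
```

```text
(no output)
```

View pics/s5.png

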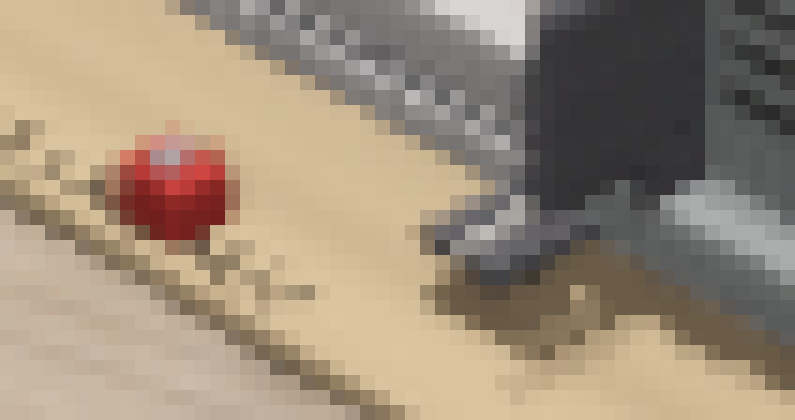

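View pics/t5.png

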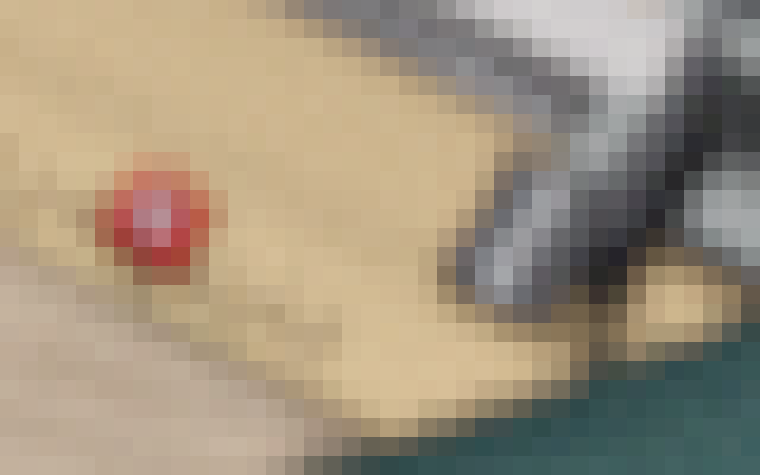

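Run:
```python
from h import *
import h,pickle
S,T=pickle.load(open("c.pkl","rb"))
np.set_printoptions(precision=4,suppress=True)
fs=lambda x,y:((x+.5)/6-.5+230,(y+.5)/6-.5+210)
ft=lambda x,y:((x+.5)/7-.5+230,(y+.5)/7-.5+195)
C=[onz(S,fs(*p),.008) for p in[(83,179),(532,443),(701,341)]]
print("S corners",C,np.degrees(np.arctan2(-(C[0]-C[1])[0],(C[0]-C[1])[1])),np.linalg.norm(C[0]-C[1]),np.linalg.norm(C[2]-C[1]))
# T front edge
a=onz(T,ft(88,260),.008);b=onz(T,ft(410,437),.008);d=a-b;print("T",a,b,np.degrees(np.arctan2(-d[0],d[1])))
p,e=tri(S,(294.4,256),T,(295.5,250));print("line",p,e,L(p)); print(L(onz(S,(294.4,256),.024)),L(onz(T,(295.5,250),.024)))
p,e=tri(S,(276.0,250),T,(277.65,246.1));print("screw",p,e,L(p)); print(L(onz(S,(276,250),.022)),L(onz(T,(277.65,246.1),.022)))
for n,c,f in(("S",S,"pics/s4f.png"),("T",T,"pics/t4f.png")):
    q=cv2.imread(f).astype(int);w=(q[...,2]-np.maximum(q[...,1],q[...,0])).astype(float)-30
    w[w<0]=0;m=np.zeros_like(w);m[240:260,268:286]=1;w*=m
    v,u=np.mgrid[:420,:560];uv=((w*u).sum()/w.sum(),(w*v).sum()/w.sum());print(n,uv,L(onz(c,uv,.015)))
# orange lever / bar in T
print("bar far top T",L(onz(T,ft(603,190),.086)),"S",L(onz(S,fs(594,104),.086)),"near",L(onz(S,fs(424,185),.086)))
print("plate top S",L(onz(S,fs(496,152),.086)),L(onz(S,fs(604,205),.086)))
print("pivot T",L(onz(T,ft(667,316),.08)),"S",L(onz(S,fs(617,190),.08)))
```

```text
S corners [array([0.4182, 0.2431, 0.008 ]), array([ 0.3396, -0.0552,  0.008 ]), array([ 0.4495, -0.0839,  0.008 ])] -14.759094523116872 0.30853659126331795 0.11352226146534596
T [0.4234 0.2517 0.008 ] [0.37  0.068 0.008] -16.211685805254447
line [0.3938 0.0484 0.0276] 0.0011120910190422966 [ 0.0252 -0.0456  0.0276]
[ 0.0286 -0.0414  0.024 ] [ 0.0271 -0.0453  0.024 ]
screw [0.3944 0.1113 0.0257] 0.0022184408705837174 [0.0095 0.0154 0.0257]
[0.0146 0.0195 0.022 ] [0.01   0.0168 0.022 ]
S (np.float64(276.2400322190898), np.float64(252.08376963350784)) [0.0151 0.0191 0.015 ]
T (np.float64(277.84778911564626), np.float64(246.1828231292517)) [0.0127 0.0175 0.015 ]
bar far top T [ 0.1307 -0.0663  0.086 ] S [ 0.1369 -0.0679  0.086 ] near [ 0.0259 -0.066   0.086 ]
plate top S [ 0.0706 -0.0676  0.086 ] [ 0.0715 -0.1326  0.086 ]
pivot T [ 0.0882 -0.1242  0.08  ] S [ 0.0932 -0.1214  0.08  ]
```

{"method": "move_arm", "body": {"increments": [[45, 4, 8, 0, 0, -0.08, 85], [91, 8, 15, 0, 0, -0.16, 85], [136, 12, 22, 0, 0, -0.24, 85], [181, 16, 30, 0, 0, -0.3, 85], [216, 7, 45, 0, 0, -0.3, 85], [250, -3, 60, 0, 0, -0.3, 85], [284, -12, 75, 0, 0, -0.3, 85], [318, -21, 90, 0, 0, -0.3, 85], [318, -21, 90, 0, 0, -0.3, 85]]}}

```text
time: 2.68
position: [0.4365, -0.0136, 0.2185]
tool_rot: [-179.8, 0.0, 75.1]
ft_force: [0.1, -0.6, 0.7]
width: 0.085
```

Run:
```python
from rig import cams,telemetry
from h import *
s=telemetry.sense();print(s["time"],s["position"],s["tool_rot"],L(s["position"]))
S=cams.camera("scene")["pixels"];T=cams.camera("top")["pixels"]
cv2.imwrite("pics/st6.png",np.hstack([cv2.resize(S[150:310,230:360],None,fx=3,fy=3),cv2.resize(T[170:290,230:360],None,fx=3,fy=4)]))
```

```text
2.675 [ 0.43647683 -0.0135527   0.21850161] [-1.79831696e+02  3.51046629e-02  7.51042536e+01] [ 0.0825     -0.09436362  0.21850161]
```

View pics/st6.png

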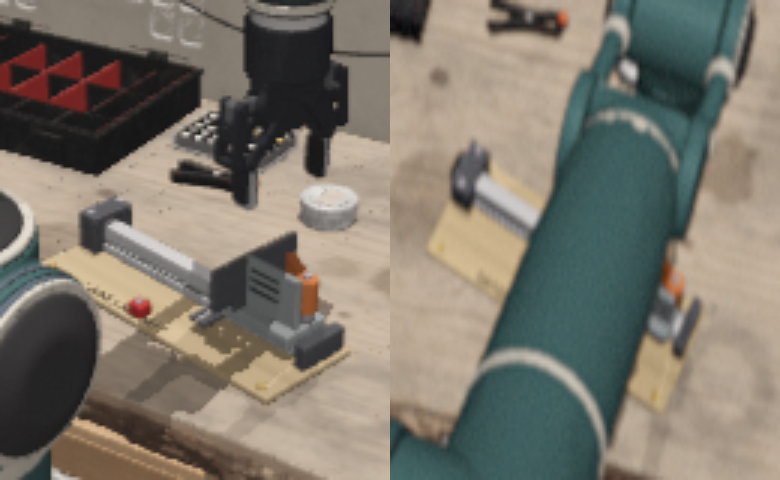

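The fingers line up above the plate and lever. In the scene view the pointer and line stay visible, at panel positions (140,307) and (207,318), but the arm hides them in the top view. Descending now.

{"method": "move_arm", "body": {"increments": [[0, 0, 35, 0, 0, 0, 85], [0, 0, 70, 0, 0, 0, 85], [0, 0, 90, 0, 0, 0, 85], [0, 0, 102, 0, 0, 0, 85], [0, 0, 102, 0, 0, 0, 85]]}}

```text
time: 3.4
position: [0.4369, -0.0153, 0.1177]
tool_rot: [-180.0, 0.0, 74.9]
ft_force: [-0.6, -0.3, 0.7]
width: 0.0853
```

```bash
cat > look.py <<'E'
import sys
from rig import cams,telemetry
from h import *
s=telemetry.sense();print(s["time"],s["tool_rot"],L(s["position"]),"F local",s["ft_force"]@ex,s["ft_force"]@ey,s["ft_force"][2],s["width"])
S=cams.camera("scene")["pixels"]
cv2.imwrite(f"pics/{sys.argv[1]}f.png",S)
cv2.imwrite(f"pics/{sys.argv[1]}.png",cv2.resize(S[205:305,230:360],None,fx=6,fy=6,interpolation=cv2.INTER_CUBIC))
E
python3 look.py s7
```

```text
3.4 [-1.79952235e+02  1.91114707e-02  7.49118927e+01] [ 0.08339338 -0.09590206  0.11770834] F local -0.47492281284786236 -0.46960501541220095 0.6694104235527802 0.0852682769348092
```

View pics/s7.png

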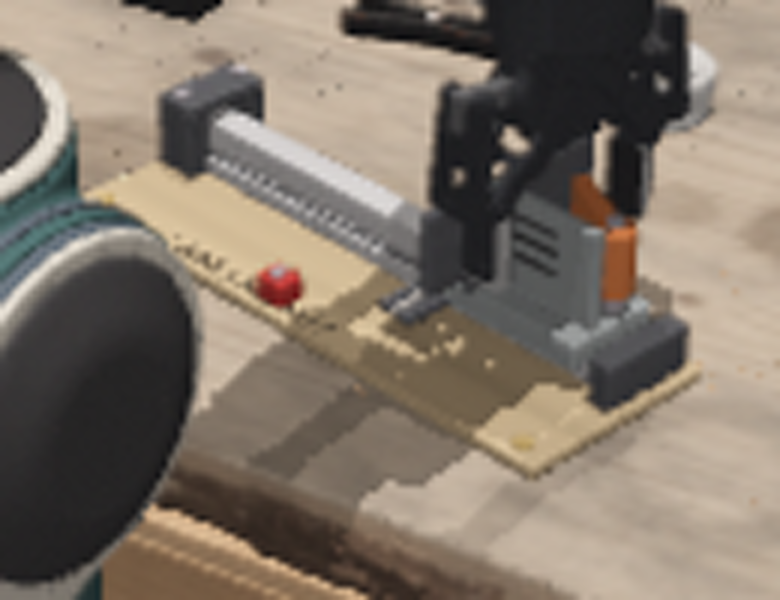

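Fingers sit astride the plate and lever, behind the crossbar, and touch nothing. Now I push out, stopping short of the mark.

{"method": "move_arm", "body": {"increments": [[8, 0, 0, 0, 0, 0, 85], [16, 0, 0, 0, 0, 0, 85], [24, 0, 0, 0, 0, 0, 85], [34, 0, 0, 0, 0, 0, 85], [44, 0, 0, 0, 0, 0, 85], [54, 0, 0, 0, 0, 0, 85], [62, 0, 0, 0, 0, 0, 85], [68, 0, 0, 0, 0, 0, 85], [68, 0, 0, 0, 0, 0, 85]]}}

```text
time: 4.58
position: [0.4548, 0.0517, 0.1177]
tool_rot: [-180.0, -0.0, 75.0]
ft_force: [0.6, -3.9, 1.2]
width: 0.0848
```

```bash
python3 look.py s8
```

```text
4.575 [-1.79978380e+02 -8.30998179e-03  7.50211852e+01] [ 0.08327755 -0.02660104  0.11766466] F local 1.623271267277943 -3.623611237359311 1.1625072270605423 0.08484979355079743
```

View pics/s8.png

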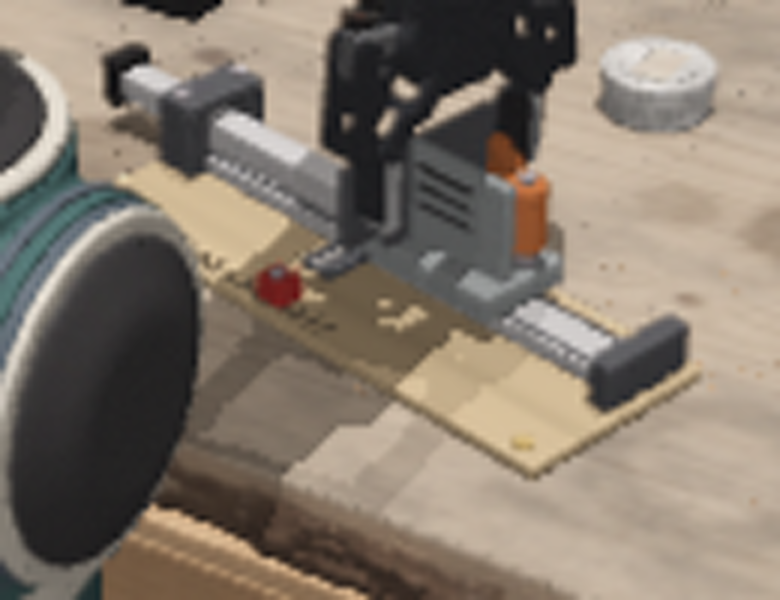

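```bash
cat > zz.py <<'E'
import sys
from h import *
S=cv2.imread(f"pics/{sys.argv[1]}f.png")[238:262,262:302]
S=np.clip(S.astype(float)*1.5,0,255).astype(np.uint8)
cv2.imwrite(f"pics/{sys.argv[1]}z.png",cv2.resize(S,None,fx=19,fy=19,interpolation=cv2.INTER_NEAREST))
E
python3 zz.py s8
```

```text
(no output)
```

View pics/s8z.png

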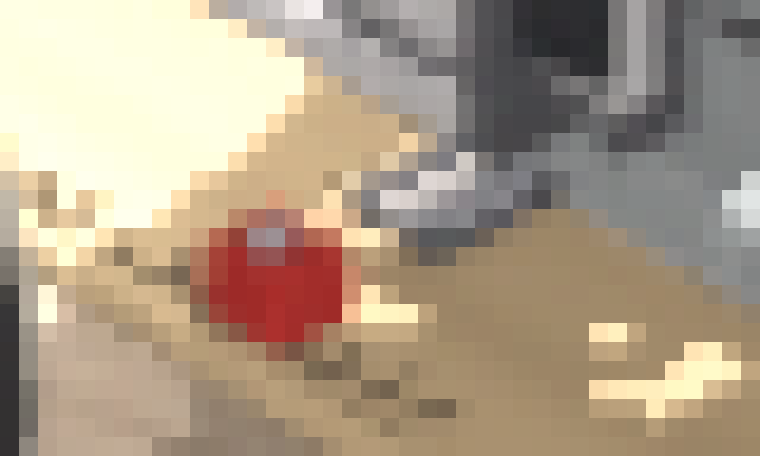

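Run:
```python
from h import *
import pickle
S,T=pickle.load(open("c.pkl","rb"))
np.set_printoptions(precision=4,suppress=True)
for uv in[(281.6,248.45),(286.2,245.9)]: print("line",L(onz(S,uv,.024)))
for z in(.020,.022,.024): print("screw",L(onz(S,(262+268/19-.5,238+238/19-.5),z)))
# predicted pixel of pinned tip for candidate: tip x_local .02 , y .0185
for z,x,y in[(.019,.020,.0185),(.022,.0125,.0185),(.024,.0275,.0185),(.024,.0275,.0105),(.024,.0475,.0185)]: print(x,y,z,proj(S,W(x,y,z))[0])
# red mask now, extents in local at z=.015,.022
q=cv2.imread("pics/s8f.png").astype(int);w=(q[...,2]-np.maximum(q[...,1],q[...,0]))[240:262,266:290]
print(w[6:18,4:18])
```

```text
line [0.0298 0.0123 0.024 ]
line [0.0489 0.0134 0.024 ]
screw [0.0159 0.0225 0.02  ]
screw [0.0137 0.0201 0.022 ]
screw [0.0116 0.0177 0.024 ]
0.02 0.0185 0.019 [277.6281 250.3443]
0.0125 0.0185 0.022 [275.673  250.4044]
0.0275 0.0185 0.024 [279.5468 247.905 ]
0.0275 0.0105 0.024 [281.4423 248.9777]
0.0475 0.0185 0.024 [284.6381 245.4124]
[[23 22 22 22 20 20 20 20 19 19 17 18 15 10]
 [23 23 21 21 19 20 19 19 20 17 15  8  6  1]
 [23 21 19 18 20 19 38 22 18 19 13  1  5  6]
 [22 21 19 19 33 40 30 36 31 39 23  4  3  1]
 [19 19 27 51 54 13  5 41 49 50 24 22 17  6]
 [20 16 35 66 77 47 43 62 74 76 29 18 16 12]
 [14 11 38 66 77 76 78 80 78 77 43 22 15 15]
 [19 16 32 69 77 77 83 78 78 78 44 24 17 16]
 [20 19 15 56 74 77 82 79 76 77 37 24 22 21]
 [17 18 17 18 32 70 83 78 53 25 21 19 18 18]
 [15 17 16 18 18 21 35 24 17 16 12 15 16 16]
 [14 14 15 16 17 17 17 16 11 12 12 15 16 13]]
```

Run:
```python
from h import *
import pickle
from scipy.ndimage import map_coordinates
S,T=pickle.load(open("c.pkl","rb"))
np.set_printoptions(precision=1,suppress=True,linewidth=200)
def prof(c,f,xs,ys,z):
    g=cv2.imread(f).astype(float).min(axis=2)
    for x in xs:
        uv=proj(c,[W(x,y,z) for y in ys]); print(f,x,map_coordinates(g,[uv[:,1],uv[:,0]],order=1))
ys=np.arange(-.058,-.029,.002);print(ys*1e3)
for f in("pics/t4f.png","pics/top0.png"): prof(T,f,[.026,.030,.034,.038,.042],ys,.024)
for f in("pics/s4f.png","pics/scene0.png"): prof(S,f,[.028,.032,.036,.040,.044],ys,.024)
ys=np.arange(0,.026,.002);print(ys*1e3)
prof(S,"pics/s8f.png",[.028,.032,.036,.040,.044,.048],ys,.024)
# pointer red profile along y
def rp(c,f,xs,ys,z):
    q=cv2.imread(f).astype(float);g=q[...,2]-np.maximum(q[...,1],q[...,0])
    for x in xs:
        uv=proj(c,[W(x,y,z) for y in ys]); print(f,x,map_coordinates(g,[uv[:,1],uv[:,0]],order=1))
ys=np.arange(0.002,.038,.002);print(ys*1e3)
rp(T,"pics/t4f.png",[0,.004,.008,.012,.016,.020,.024,.028],ys,.020)
rp(S,"pics/s4f.png",[0,.004,.008,.012,.016,.020,.024,.028],ys,.020)
```

```text
[-58. -56. -54. -52. -50. -48. -46. -44. -42. -40. -38. -36. -34. -32. -30.]
pics/t4f.png 0.026 [ 88.4  88.   90.4  92.2  97.9 113.3 121.4 122.9 110.5  94.4  95.1  92.7 111.7 128.4 133.9]
pics/t4f.png 0.03 [ 75.7  79.8  84.   92.6 105.4 126.8 150.2 148.5 136.4 117.  101.2 103.8 111.4 123.2 133.8]
pics/t4f.png 0.034 [ 68.2  77.6  83.4  87.9 103.7 127.5 146.  156.7 145.2 124.4 111.4 106.5 114.8 127.7 136.3]
pics/t4f.png 0.038 [ 55.6  67.   80.4  91.6 104.3 124.8 144.9 148.8 139.  121.4 108.  108.6 117.6 129.5 138.8]
pics/t4f.png 0.042 [ 48.5  61.4  77.3  92.  108.3 128.5 143.5 147.2 134.9 113.5 104.9 107.4 117.7 132.3 139.6]
pics/top0.png 0.026 [ 85.   83.4  86.2  88.2  93.4 107.8 116.4 117.3 104.5  88.7  91.6  92.3 107.8 123.3 129.8]
pics/top0.png 0.03 [ 72.3  76.   81.9  92.1 106.1 124.4 145.4 144.1 132.9 112.7  97.1  98.6 104.1 117.3 128.2]
pics/top0.png 0.034 [ 64.4  72.2  79.9  87.2 102.3 123.8 141.5 152.4 140.1 118.9 107.4 103.3 111.1 123.  131.4]
pics/top0.png 0.038 [ 52.1  63.7  76.   88.  102.7 122.1 140.7 144.6 135.  117.8 103.6 104.  115.4 126.2 133.2]
pics/top0.png 0.042 [ 
[... 3071 characters left out ...]
2  97.8 107.1 116.8 115.7 108.  103.2 111.3 110.1  93.3  73.3  48.8  30.5  25.3  23.   23. ]
pics/s4f.png 0.012 [ 65.4  84.9  90.1  97.2 110.5 126.1 122.4 105.7  91.5  82.7  80.8  94.7 100.6  79.3  51.8  30.   22.1  22.5]
pics/s4f.png 0.016 [ 35.8  45.9  67.3  92.6 107.9 121.7 129.3 121.   89.4  48.7  21.   30.3  51.8  63.2  51.2  32.8  23.   22.9]
pics/s4f.png 0.02 [ 23.8  24.9  32.3  38.8  66.4 104.7 112.9 113.1 100.7  72.4  49.7  38.4  45.7  50.6  43.8  30.9  22.   22.3]
pics/s4f.png 0.024 [22.8 22.5 22.7 22.8 26.2 29.1 44.5 63.2 67.4 56.1 37.6 33.4 32.9 34.8 37.4 28.  22.8 22.5]
pics/s4f.png 0.028 [22.1 22.  22.2 22.1 22.1 22.  23.1 24.7 29.1 33.4 32.  25.6 21.7 23.1 24.1 24.6 22.1 22.6]
```

{"method": "move_arm", "body": {"increments": [[4, 0, 0, 0, 0, 0, 85], [7, 0, 0, 0, 0, 0, 85], [7, -1, 0, 0, 0, 0, 85], [7, -2, 0, 0, 0, 0, 85]]}}

```text
time: 5.12
position: [0.4544, 0.0585, 0.1176]
tool_rot: [-180.0, 0.0, 75.0]
ft_force: [1.6, -4.3, -1.6]
width: 0.0851
```

```bash
cat > prof.py <<'E'
import sys
from h import *
import pickle
from scipy.ndimage import map_coordinates
S,T=pickle.load(open("c.pkl","rb"))
np.set_printoptions(precision=0,suppress=True,linewidth=200)
g=cv2.imread(f"pics/{sys.argv[1]}f.png").astype(float).min(axis=2)
ys=np.arange(.006,.034,.002);print(ys*1e3)
for x in np.arange(.026,.055,.003):
    uv=proj(S,[W(x,y,.024) for y in ys]); print(round(x,3),map_coordinates(g,[uv[:,1],uv[:,0]],order=1))
E
python3 look.py s9; python3 zz.py s9; python3 prof.py s9
```

```text
5.125 [-1.79976891e+02  2.08436596e-03  7.49808465e+01] [ 0.08117473 -0.02015349  0.11761491] F local 2.6405408964742376 -3.727190815810142 -1.5926020775572862 0.08509846891386191
[ 6.  8. 10. 12. 14. 16. 18. 20. 22. 24. 26. 28. 30. 32. 34.]
0.026 [61. 64. 67. 76. 87. 90. 86. 87. 95. 94. 91. 93. 92. 92. 92.]
0.029 [58. 61. 70. 81. 88. 92. 96. 96. 89. 85. 85. 87. 91. 93. 92.]
0.032 [ 56.  66.  78.  94. 106. 111. 117. 122. 116. 103. 102.  98.  88.  91.  92.]
0.035 [ 69.  76.  86.  96. 111. 129. 136. 125. 111. 101.  98. 103.  98.  92.  92.]
0.038 [ 77.  87.  89.  96. 106. 120. 134. 137. 115.  95.  96.  91.  92.  92.  92.]
0.041 [ 66.  79.  86.  91. 105. 120. 130. 138. 129. 113. 107. 106.  95.  91.  91.]
0.044 [ 73.  80.  85.  88.  99. 121. 139. 126. 105.  95.  93.  98.  97.  92.  92.]
0.047 [ 69.  84.  83.  82.  89.  99. 117. 134. 122.  92.  86.  89.  91.  91.  91.]
0.05 [ 57.  63.  74.  79.  73.  73.  89. 104. 101.  93.  79.  86.  94.  97.  96.]
0.053 [ 64.  62.  60.  67.  64.  59.  56.  63.  63.  55.  62.  73.  91. 106. 105.]
```

View pics/s9.png

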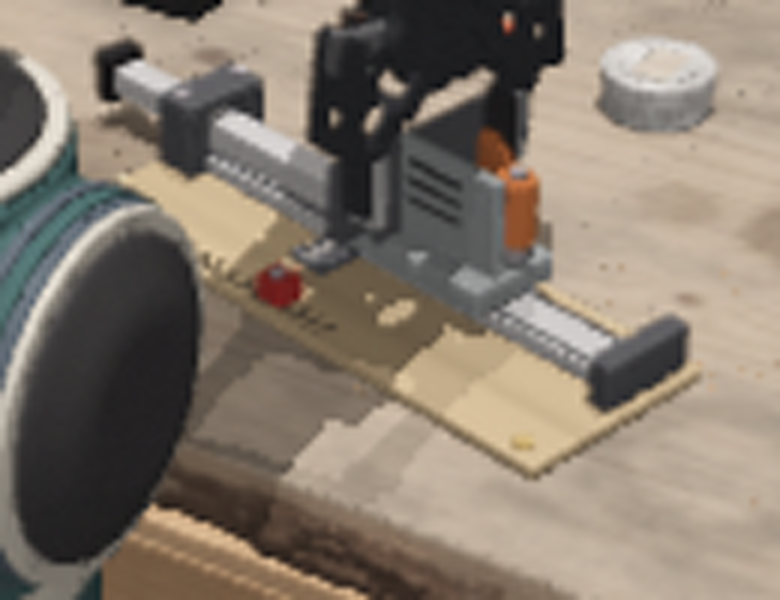

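View pics/s9z.png

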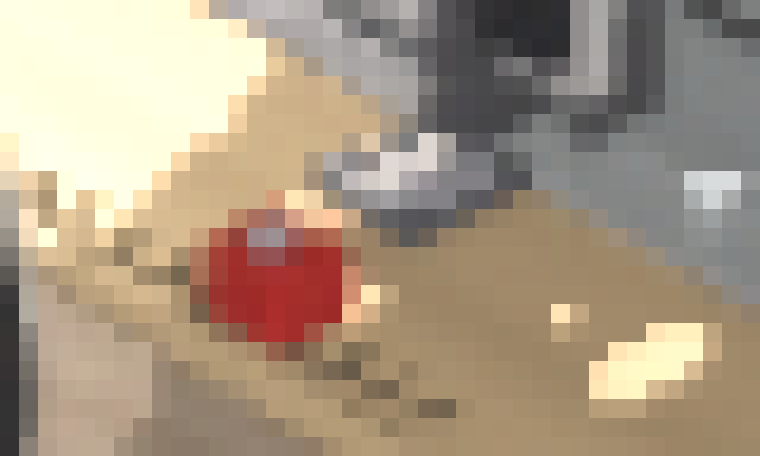

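The line now sits 0.5 to 1 mm short of the pointer tip when I combine both views. I'll nudge it 0.7 mm and then close gradually.

{"method": "move_arm", "body": {"increments": [[0.7, 0, 0, 0, 0, 0, 85], [0.7, 0, 0, 0, 0, 0, 76], [0.7, 0, 0, 0, 0, 0, 66], [0.7, 0, 0, 0, 0, 0, 56], [0.7, 0, 0, 0, 0, 0, 48], [0.7, 0, 0, 0, 0, 0, 42], [0.7, 0, 0, 0, 0, 0, 38], [0.7, 0, 0, 0, 0, 0, 38]], "newtons": 25}}

```text
time: 6.18
position: [0.4595, 0.0591, 0.1209]
tool_rot: [179.4, -0.2, 75.0]
ft_force: [5.7, -5.6, 7.4]
width: 0.038
```

```bash
python3 look.py s10; python3 zz.py s10; python3 prof.py s10
```

```text
6.175 [ 1.79420557e+02 -1.53661258e-01  7.49939277e+01] [ 0.08593193 -0.01827278  0.12085553] F local 6.977012556888015 -3.892303759231508 7.350743678080184 0.037975394327309696
[ 6.  8. 10. 12. 14. 16. 18. 20. 22. 24. 26. 28. 30. 32. 34.]
0.026 [ 64.  65.  64.  65.  72.  79.  84.  88.  95.  97. 106. 111.  97.  92.  92.]
0.029 [59. 62. 68. 76. 86. 87. 89. 94. 89. 86. 91. 99. 93. 85. 90.]
0.032 [ 59.  66.  74.  83.  92. 106. 119. 122. 116. 100.  96. 104. 108.  95.  90.]
0.035 [ 66.  77.  84.  89.  95. 104. 122. 137. 129. 107.  95. 102. 105. 100.  92.]
0.038 [ 61.  69.  83.  89.  95. 107. 122. 134. 142. 133. 111. 108. 112. 108.  98.]
0.041 [ 64.  71.  78.  86.  92. 109. 135. 150. 135. 116. 103.  97. 103. 102.  95.]
0.044 [ 64.  75.  85.  86.  89. 100. 120. 138. 143. 116.  87.  89.  90.  91.  91.]
0.047 [ 61.  64.  77.  82.  83.  84. 100. 124. 139. 125. 106.  92.  90.  91.  90.]
0.05 [68. 73. 80. 84. 77. 71. 76. 86. 94. 89. 80. 83. 87. 94. 95.]
0.053 [72. 78. 84. 82. 80. 71. 59. 59. 59. 54. 55. 61. 72. 82. 97.]
```

View pics/s10.png

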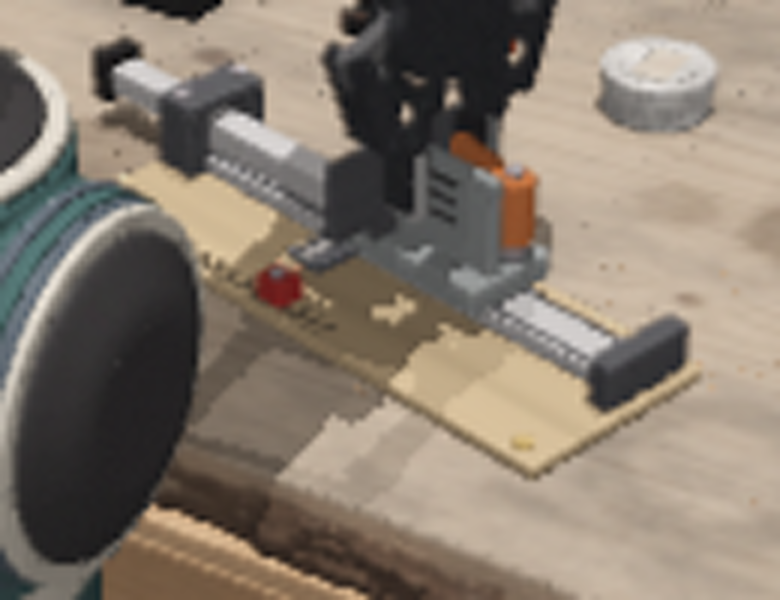

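{"method": "move_arm", "body": {"increments": [[-0.8, 0, 0, 0, 0, 0, 38], [-0.8, 0, 0, 0, 0, 0, 38], [-0.8, 0, 0, 0, 0, 0, 38]]}}

```text
time: 6.6
position: [0.4593, 0.0583, 0.1209]
tool_rot: [179.4, -0.2, 75.0]
ft_force: [5.3, -4.8, 6.6]
width: 0.0381
```

```bash
python3 look.py s11; python3 zz.py s11; python3 prof.py s11
```

```text
6.6 [ 1.79417892e+02 -1.58038873e-01  7.49981680e+01] [ 0.08591168 -0.01902858  0.12085754] F local 6.367982969285964 -3.2309242573299897 6.62185999738508 0.03810840179016789
[ 6.  8. 10. 12. 14. 16. 18. 20. 22. 24. 26. 28. 30. 32. 34.]
0.026 [62. 65. 67. 76. 88. 89. 85. 85. 89. 86. 86. 92. 92. 92. 92.]
0.029 [59. 63. 70. 82. 96. 98. 96. 93. 81. 73. 75. 84. 91. 93. 92.]
0.032 [ 55.  66.  77.  87. 101. 121. 135. 131. 114.  93.  84.  89.  91.  92.  92.]
0.035 [ 60.  67.  79.  93. 105. 118. 142. 144. 119. 101.  92.  92.  91.  92.  92.]
0.038 [ 60.  65.  77.  90. 106. 123. 134. 134. 114.  87.  95. 106. 102.  93.  92.]
0.041 [ 61.  71.  77.  88.  99. 122. 148. 156. 131. 107.  93.  97. 102.  99.  93.]
0.044 [ 72.  81.  90.  87.  92. 110. 131. 133. 114.  94.  87.  90.  91.  92.  91.]
0.047 [ 67.  75.  82.  85.  85.  88. 103. 122. 115.  91.  87.  89.  90.  92.  91.]
0.05 [69. 77. 82. 82. 78. 74. 80. 88. 94. 92. 83. 92. 95. 96. 96.]
0.053 [ 79.  85.  89.  84.  80.  73.  62.  61.  61.  58.  66.  76.  93. 106. 104.]
```

{"method": "move_arm", "body": {"increments": [[0, 0, 0, 0, 0, 0, 34], [0, 0, 0, 0, 0, 0, 31], [0, 0, 0, 0, 0, 0, 29], [0, 0, 0, 0, 0, 0, 26], [0, 0, 0, 0, 0, 0, 24], [0, 0, 0, 0, 0, 0, 24]]}}

```text
time: 7.4
position: [0.4554, 0.059, 0.1205]
tool_rot: [180.0, -0.1, 75.0]
ft_force: [-8.6, -2.5, 19.8]
width: 0.0275
```

```bash
python3 look.py s12; python3 zz.py s12; python3 prof.py s12
```

```text
7.4 [ 1.79965951e+02 -6.85506621e-02  7.49882784e+01] [ 0.08203247 -0.01939151  0.12050522] F local -7.664059875135304 -4.597590709273151 19.83600544999825 0.027548643922415343
[ 6.  8. 10. 12. 14. 16. 18. 20. 22. 24. 26. 28. 30. 32. 34.]
0.026 [ 62.  65.  68.  76.  88.  89.  86.  86.  96. 104. 120. 128. 104.  93.  93.]
0.029 [ 59.  62.  73.  85.  96.  98.  96.  94.  83.  83.  95. 107. 103.  93.  93.]
0.032 [ 57.  66.  80.  98. 114. 127. 135. 131. 115.  98.  96. 108. 110.  99.  93.]
0.035 [ 66.  75.  85.  96. 117. 142. 158. 146. 119. 102.  99. 112. 118. 107.  92.]
0.038 [ 69.  78.  87.  98. 111. 130. 146. 143. 115.  88.  98. 112. 127. 129. 107.]
0.041 [ 62.  74.  84.  94. 112. 133. 151. 156. 131. 106.  93.  99. 106. 106.  99.]
0.044 [ 71.  77.  85.  90. 104. 132. 156. 142. 115.  93.  87.  90.  92.  92.  91.]
0.047 [ 66.  75.  79.  82.  90.  99. 118. 137. 123.  93.  87.  89.  91.  92.  91.]
0.05 [66. 72. 78. 79. 75. 75. 84. 93. 99. 96. 83. 92. 96. 97. 96.]
0.053 [ 78.  81.  82.  76.  66.  62.  60.  62.  61.  57.  66.  79.  95. 106. 104.]
```

View pics/s12.png

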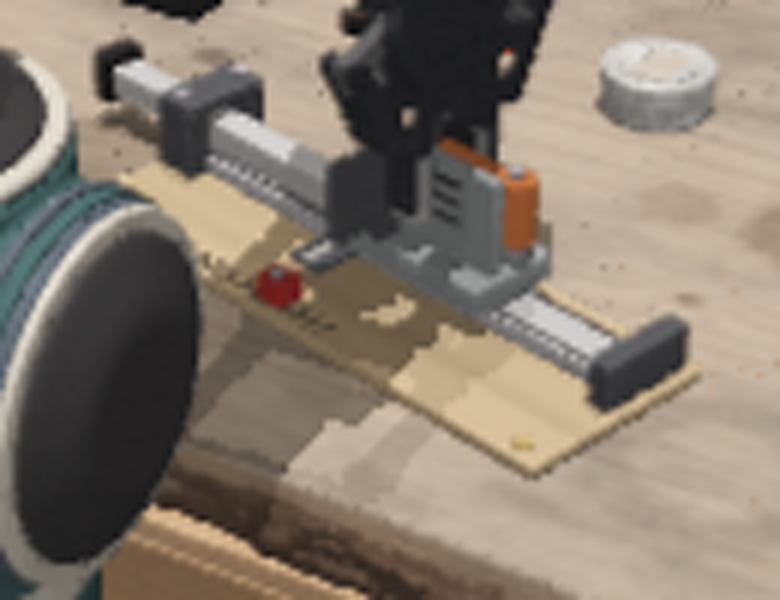

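View pics/s12z.png

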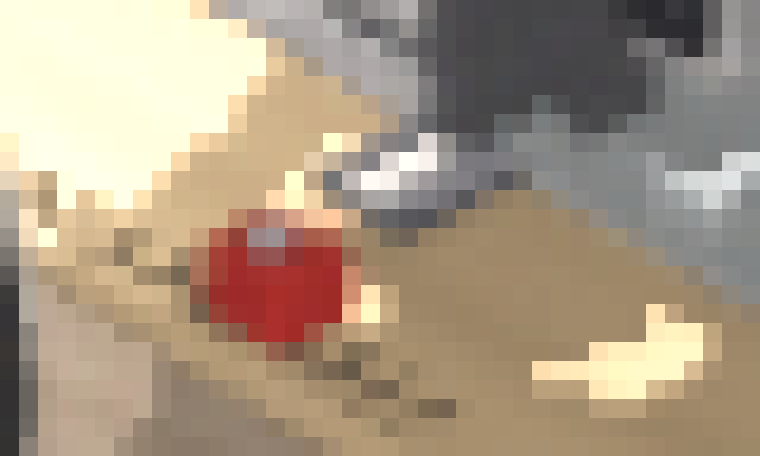

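The lever is shut (width 27.5 mm) and the line is about 0.5 mm short. A small trim now, to take off the vertical and sideways load and nudge the leg onto the mark.

{"method": "move_arm", "body": {"increments": [[0.3, -0.5, -1, 0, 0, 0, 22], [0.6, -0.5, -2, 0, 0, 0, 20], [0.6, -0.5, -2, 0, 0, 0, 20], [0.6, -0.5, -2, 0, 0, 0, 20], [0.6, -0.5, -2, 0, 0, 0, 20]]}}

```text
time: 8.07
position: [0.4553, 0.0591, 0.1206]
tool_rot: [179.9, -0.0, 75.0]
ft_force: [1.1, -4.4, 6.4]
width: 0.0275
```

```bash
python3 look.py s13; python3 zz.py s13; python3 prof.py s13
```

```text
8.075 [ 1.79893406e+02 -3.36085986e-02  7.49924584e+01] [ 0.08187518 -0.01932151  0.12059727] F local 2.1752788723412437 -3.987244128989867 6.447962546545666 0.027537142099486888
[ 6.  8. 10. 12. 14. 16. 18. 20. 22. 24. 26. 28. 30. 32. 34.]
0.026 [ 60.  64.  67.  76.  88.  89.  86.  87.  97. 104. 120. 128. 105.  92.  92.]
0.029 [ 58.  61.  70.  83.  96.  98.  96.  94.  83.  84.  96. 107. 104.  93.  92.]
0.032 [ 57.  66.  77.  93. 109. 125. 135. 131. 116.  99.  97. 108. 110.  99.  93.]
0.035 [ 67.  75.  85.  94. 115. 140. 158. 146. 119. 102.  99. 112. 118. 107.  92.]
0.038 [ 70.  78.  88.  98. 111. 130. 146. 143. 115.  88.  98. 113. 127. 129. 107.]
0.041 [ 63.  75.  84.  95. 113. 133. 151. 156. 131. 106.  93. 100. 107. 106.  99.]
0.044 [ 69.  77.  86.  90. 104. 131. 156. 142. 115.  94.  88.  90.  92.  92.  91.]
0.047 [ 66.  75.  80.  82.  90.  99. 117. 136. 122.  93.  88.  90.  91.  92.  91.]
0.05 [66. 72. 79. 80. 75. 75. 84. 93. 98. 95. 83. 91. 96. 97. 96.]
0.053 [ 77.  81.  82.  76.  66.  61.  60.  62.  61.  57.  64.  76.  92. 106. 104.]
```

View pics/s13z.png

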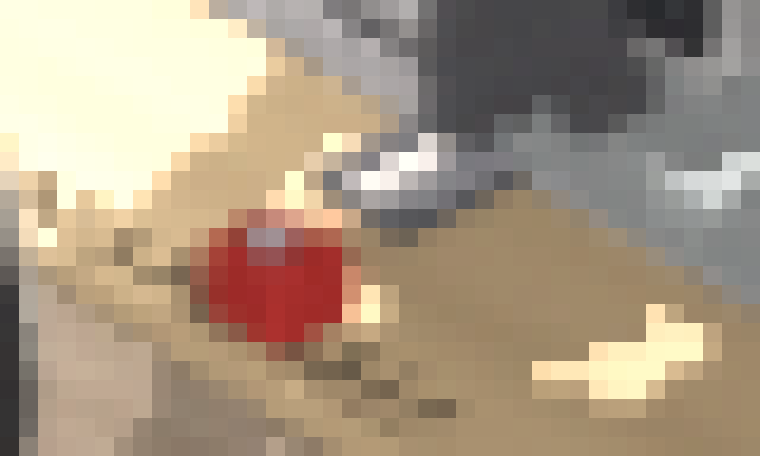

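View pics/s13.png

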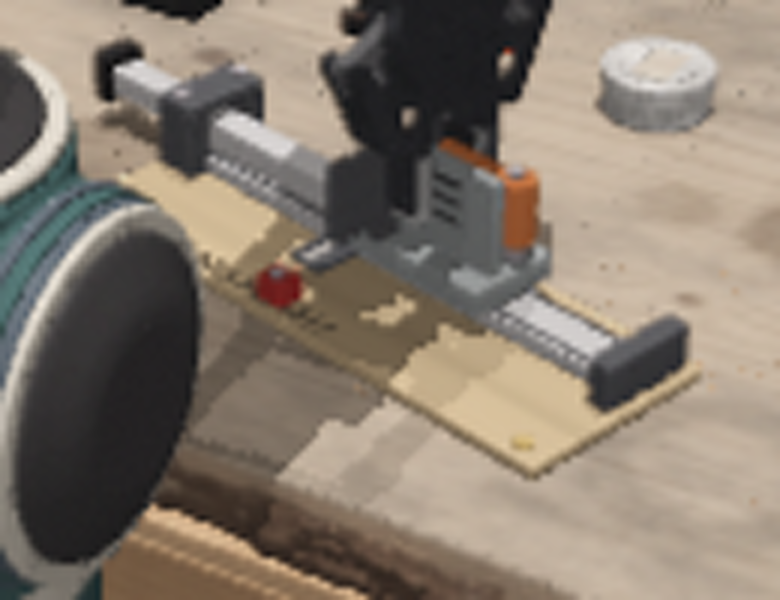

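Run:
```python
from rig import job,telemetry
print(job.sign_off()); s=telemetry.sense(); print(s["time"],s["position"],s["width"])
```

```text
the job is handed in; nothing more can be done
None
the job is handed in; nothing more can be done
```

The stop is set and I handed the job in with the arm still holding it: leg at the pointer, lever squeezed shut, about 8 s of robot time used. I pushed the leg out by its crossbar with the fingers open. At the mark I closed the fingers in steps with 25 N, and corrected a drift of about 1.5 mm part-way before shutting the lever fully.

- **Lever:** the finger opening was 27.5 mm against the 28 mm expected when shut, and the picture shows the lever parallel to the plate.
- **Leg position:** the leg is out by about 61.4 mm. The two cameras put the mark at about 61.8 mm (61 to 63 across measurements), so the line should be within about 1 mm of the tip.
- **Forces:** the last wrist reading was about 8 N, and the highest I saw was about 22 N. The other things on the bench were not touched, judging by the pictures.

- **Top camera:** the arm hid the stop from it at the end, so the last check of the line used the scene camera only.
- **Camera disagreement:** the two views differed by 1–4 mm in absolute position, so I relied on differences within each view.
- **Last nudge:** I asked for 0.6 mm more, but the leg moved less than 0.1 mm.
- **After hand-in:** I could not read the robot's state again.

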